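# Unlatch the gate of a serving caddy

### The arm

A 7-joint arm with a two-finger parallel gripper is mounted at the origin on the work surface. World frame = base frame: x ahead of the robot, y to its left, z up, the work surface at z = 0. Lengths are in m, angles in rad, forces in N, time in s.
With the tool pointing down it reaches from about 0.4 to 0.925 m from the base axis. Payload 5.6 kg.
Tool frame: the origin (TCP) lies at the very end of the fingers, on their centre line; the grasp point (between the pads) lies 19 mm behind it; z points along the fingers, y is the direction in which the jaws open and shut (so a half turn about z gives the same grasp; the last joint's range is limited). The gripper opens to 85 mm and grips with 20 to 120 N. Pads are 22 mm wide; open, the fingers measure 114 mm over their backs; the gripper's body (76 mm by 85 mm) begins 54 mm behind the grasp point. The pads swing forward as they close: fully open they stand 13 mm farther back than shut.
Start: joints at [1.11, 0.468, -0.012, 1.603, 0.006, 1.071, -0.056], TCP at [0.264, -0.594, 0.231] pointing down, gripper open.
Joint ranges: [-2.53, 2.53], [-0.31, 2.02], [-1.57, 1.55], [0.28, 2.44], [-1.29, 4.43], [0.15, 1.84], [-2.92, 2.92]. Speed limits (rad/s): [2.57, 2.57, 3.14, 3.14, 3.14, 3.14, 3.14].

### API

Orientations are given as a unit quaternion [x, y, z, w].
In Python, from rig import robot, snapshot, finish_job, boxes_of, place_of gives the robot as it stands. The module is installed in compiled form; this text tells all that it offers.
- The arm moves only by the shell command python3 -m handwheel 'ROWS'. ROWS is a JSON object of lists of equal length, an entry for each row: "jaw": the finger opening in mm, from 0 to 85.4; "slide": the shift along the tool's x, y, z in mm, a list of three; "roll": the turn about the tool's z in degrees. In form: {"jaw": [jaw, ...], "slide": [[x, y, z], ...], "roll": [roll, ...]}. A call has 1 to 12 rows; each row shifts and turns the commanded pose from where the row before left it, along the tool's axes as they then stand; what a row does not reach is not made up. A row lasts 1/10 s, in which the tool goes at most 50 mm and 8.59 degrees, less where a joint would pass 70% of its speed; a pose out of reach is approached as far as the arm can. A call is refused whole if a number of a shift passes 50 or a number of a turn 8.59, either way. A call with a gripper value outside its range is refused whole. The fingers move at their own pace and stop on an object; the grip force is fixed at half the most. Time passes only in rows, so rows that do not move let the fingers close. It gives the time, the measured TCP pose, the force and the opening at its end, in the units of the state.
- robot.get_obs(): the state, without advancing time (a new reading comes with each control period).
- snapshot(name): name is "scene" or "side" or "wrist"; returns a dict with "frame" (384x512x3 uint8, red, green, blue), "depth" (384x512 float32, m along the optical axis (not along the pixel's ray), 0 where there is no reading), "K" (3x3 intrinsics, pixels), "k1" (the pictures are not rectified: a ray, as slopes to the right and down, at radius r is drawn at 1 + k1 r^2 times it, then the intrinsics apply), "world_to_cam" (4x4, takes a point from world to camera coordinates); the wrist camera has in their place "tool_from_camera" (4x4, takes a point from camera to tool coordinates, whose origin is the TCP and whose axes are the flange's). Camera axes: x right, y down, z forward; pixel columns grow to the right and rows downward; lengths in m; the calibration is good to about 2 mm. A picture is of the moment at which its call begins: read the wrist's pose just before it.
- finish_job(): hands the job in, once; it reports no verdict.
Trained networks look in the newest picture that a camera, given by its name, has taken for a name from the list of things; names that differ only in an ending like _2 or _b are one class to them, and where a whole thing is asked for, a point or a joint stands for the part that bears it (a point fixed in the world has none). Each returns a list of dicts, best first, with "p" (0 to 1); they miss things now and then, are a little off and sometimes report something else, mostly with a low value. They report only what shows in the picture. A call takes as long as a camera call.
- boxes_of(label, camera): "rect" ([left, top, right, bottom] in pixels, round what is visible of it).
- place_of(label, camera): "point" ([column, row] in pixels: a listed point, or the origin of a listed thing).
The state is a dict: "time": time; "joint_pos": joint angles; "joint_vel": joint speeds; "effort": joint torques, N m; "ee_pos": TCP position; "tool_rot": TCP orientation; "force": force on the tool from outside, world axes, zero at the start; "torque": the same for the moment, N m; "grip_width": finger opening in m.
Only numpy, scipy, OpenCV 4.12 (cv2) and the standard library are available. Lean on these libraries where they do the work, as an engineer would, in place of code of your own. Each camera call takes 0.05 s, during which the arm holds its last target. There are 200 camera calls.

### The job

Open the gate of the wooden serving caddy: lift the steel latch bar by its upright thumb post out of the keeper hook, feeling for the gap between the hook's lip and its roof so that the bar never presses hard on the keeper (12 N at most), then swing the gate outwards until it stands about square to the caddy's front. Lower the bar level again and let go, and leave everything else on the table where it stands.

Things in the scene. Friction and masses are not known exactly. Their poses are not given: they have to be found in the camera images.
- caddy: Fixed open-topped slatted wooden caddy, 150 deep, 244 wide, walls 105 high (mm). Origin on the table under the middle of the closed gate; +x into the caddy, +y to the hinge side, z up. The gate closes its -x side and swings out to -x: panel 10 thick, y from -97 to +103, z from 15 to 105. A post 125 high carries the hinge at y = +119.
- latch_post: Wooden post 20 x 22 mm, 160 mm high, fixed to the caddy on the side away from the hinge; origin at its foot on the table, 111 mm to -y of the caddy's origin, axes as the caddy's. On its front (-x) face it carries the steel keeper, 8 mm wide in y (back plate 18 mm), centred on the post.
- keeper_mid (a point): Fixed point on the post at the keeper's average lip-top height, 111.5 mm over the table. Keeper: hook with a front lip (4 mm thick) in front of the bar's free end and a 4 mm roof above it. The bar leaves forwards only between lip top and roof, a gap 14 mm high. Screwed on in slots: its real height is up to 16 mm higher or lower, not reported; found by feel: a lifted bar meets the rigid roof.
- latch_bar: Steel latch bar 6 thick (x), 10 high (z), y from +10 to -195 (mm), about 130 g with its post. Origin on its pivot, 95 over the table, 17 in front of the gate's mid plane, 30 from the hinge axis. Its x axis is the pivot axis (into the caddy when shut). At rest level on a stop pin, 5 behind the keeper's lip; gravity drops it. Lifting turns the -y end up, at most 0.35 rad.
- bar_catch (a point): Point on the bar's mid line 186 mm to -y of its pivot, where the keeper holds the bar (the keeper spans 182 to 190 mm). Axes as the latch bar's.
- thumb_post (a point): Grip point on the axis of the bar's upright round thumb post: 115 mm to -y of the pivot, 43 mm above the bar's mid line (138 mm over the table at rest). Post 12 mm thick, from 5 to 55 mm over the mid line, then a cap 20 mm wide, 8 mm thick. It tilts with the bar as that is lifted, and being round can turn in a grip from above; gripped here, fingers clear the gate's top. Axes as the bar's.
- gate_hinge (a point): Point on the gate's vertical hinge axis, 95 mm above the table, 105 mm to +y of the caddy's origin. Axes turn with the gate: -y runs along the gate from the hinge to its free edge.
- gate (a joint): Gate angle, rad: 0 shut, growing as the gate swings outwards (clockwise seen from above), to a stop at 1.85. The latched gate has about 0.02 rad of play. Light friction (about 0.05 N m) holds it where it is left; gate about 0.45 kg.
- holder_in: Jade-green plastic chopstick holder, a channel 70 x 26 x 26 mm, loose, inside the caddy. Origin under its centre.
- holder_out: The same kind of chopstick holder, standing beside the caddy on the hinge side. Origin under its centre.
- bowl: Matte black ceramic bowl, 124 mm wide, 60 mm high. Origin under its centre.
- canister: Closed tin sesame canister, 70 mm in diameter, 100 mm high. Origin under its centre.
- fork: Stainless serving fork lying flat, about 205 mm long, 4 mm thick. Origin under it, near its middle; +x to the tines.
- teacup: White teacup, 68 mm wide, 55 mm high. Origin under its centre.
- sauce_dish: Black sauce dish, 90 mm wide, 20 mm high. Origin under its centre.

How it is judged:
By the outcome, as a careful person would: the job done as asked, in the order asked, and still so for the second after the job is handed in, with the robot touching nothing.
It also fails if it takes over 67 s, if anything falls off the work surface, if the arm or the gripper's body presses on something with over 40 N, if the wrist force passes 120 N, or if a joint passes its speed limit or range.

## Working session

There is one attempt and no reset: what is moved stays moved. The work goes in short steps, Python scripts to look and compute and a shell command to move; the robot and the scene stay as the last step left them, time stands still between calls to the robot, and variables do not carry over. Pictures are saved under pics/ and viewed, about 8 in all and at most 12, crops included, and the job is handed in when it is done.

```bash
mkdir -p pics; cat > h.py <<'E'
import numpy as np, cv2
from rig import robot, snapshot, finish_job, boxes_of, place_of
from scipy.spatial.transform import Rotation as R
def T(s,obs):
    "camera->world"
    if 'world_to_cam' in s: return np.linalg.inv(np.array(s['world_to_cam']))
    M=np.eye(4); M[:3,:3]=R.from_quat(obs['tool_rot']).as_matrix(); M[:3,3]=obs['ee_pos']
    return M@np.array(s['tool_from_camera'])
def ray(s,obs,p):
    K=np.array(s['K']); k=s['k1']
    d=np.array([(p[0]-K[0,2])/K[0,0],(p[1]-K[1,2])/K[1,1]]); u=d.copy()
    for _ in range(20): u=d/(1+k*(u@u))
    M=T(s,obs); return M[:3,3], M[:3,:3]@np.array([u[0],u[1],1.0])
def at_depth(s,obs,p):
    o,d=ray(s,obs,p); c,r=int(round(p[0])),int(round(p[1]))
    return o+d*s['depth'][r,c]
def at_z(s,obs,p,z):
    o,d=ray(s,obs,p); return o+d*(z-o[2])/d[2]
def tri(rs):
    A=np.zeros((3,3));b=np.zeros(3)
    for o,d in rs:
        d=d/np.linalg.norm(d);P=np.eye(3)-np.outer(d,d);A+=P;b+=P@o
    x=np.linalg.solve(A,b); return x,[np.linalg.norm((np.eye(3)-np.outer(d,d)/(d@d))@(x-o)) for o,d in rs]
E
cat > look.py <<'E'
from h import *
np.set_printoptions(precision=4,suppress=True)
o=robot.get_obs(); print(o)
S={}; P={}
H=dict(caddy=0,latch_post=0,keeper_mid=.1115,latch_bar=.095,bar_catch=.095,thumb_post=.138,gate_hinge=.095,bowl=0,canister=0,holder_out=0,teacup=0,fork=0,sauce_dish=0)
for c in ['scene','side']:
    s=snapshot(c); S[c]=s
    cv2.imwrite(f'pics/{c}0.png',cv2.cvtColor(s['frame'],cv2.COLOR_RGB2BGR))
    print(c,T(s,o)[:3,3],s['k1'])
    for n,z in H.items():
        for q in place_of(n,c)[:1 if n!='holder_out' else 2]:
            P.setdefault(n,[]).append(ray(s,o,q['point']))
            print(c,n,np.round(q['point']),round(q['p'],2),at_z(s,o,q['point'],z))
for n,v in P.items():
    if len(v)==2: print(n,*tri(v))
E
python3 look.py
```

```text
{'time': 0.0, 'joint_pos': array([ 1.11  ,  0.4684, -0.0116,  1.6037,  0.006 ,  1.0714, -0.0563]), 'joint_vel': array([-0.0008,  0.0002, -0.0015,  0.0012, -0.0006, -0.0001,  0.    ]), 'effort': array([ -0.0007, -53.2382,   0.0218, -25.1304,   0.0116,   0.0078,
         0.    ]), 'ee_pos': array([ 0.2634, -0.5936,  0.2303]), 'tool_rot': array([ 0.9783,  0.2073, -0.0003, -0.0009]), 'force': array([-0.1022, -0.2063, -0.4519]), 'torque': array([ 0.0066, -0.0063,  0.0188]), 'grip_width': 0.08555084138403626}
scene [ 1.2744 -0.0873  1.1766] -0.1327649921078493
scene caddy [302. 259.] 0.95 [0.681  0.1115 0.    ]
scene latch_post [265. 254.] 0.59 [0.6527 0.0087 0.    ]
scene keeper_mid [222. 257.] 0.43 [ 0.7105 -0.1115  0.1115]
scene latch_bar [332. 238.] 0.8 [0.673  0.1855 0.095 ]
scene bar_catch [261. 236.] 0.69 [ 0.6479 -0.0039  0.095 ]
scene thumb_post [292. 230.] 0.72 [0.6624 0.0763 0.138 ]
scene gate_hinge [342. 243.] 0.66 [0.6919 0.2114 0.095 ]
scene bowl [223. 256.] 0.68 [ 0.6472 -0.1108  0.    ]
scene canister [365. 264.] 0.88 [0.7162 0.289  0.    ]
scene holder_out [372. 231.] 0.56
[... 1168 characters left out ...]
 0.0904] [np.float64(0.000438617017299207), np.float64(0.00043861701729930183)]
bar_catch [ 0.6472 -0.0003  0.0847] [np.float64(0.005450731680066676), np.float64(0.005450731680066973)]
thumb_post [0.6569 0.0715 0.1427] [np.float64(0.008473372576883303), np.float64(0.008473372576883223)]
gate_hinge [0.6903 0.2095 0.097 ] [np.float64(0.0028849555472282777), np.float64(0.0028849555472281563)]
bowl [ 0.6476 -0.1104 -0.0007] [np.float64(0.0007748161913396617), np.float64(0.0007748161913396533)]
canister [ 0.7145  0.2907 -0.0045] [np.float64(0.0005290200009577957), np.float64(0.0005290200009577015)]
fork [ 0.507  -0.1223  0.0005] [np.float64(0.003942208653193244), np.float64(0.003942208653193206)]
```

```bash
python3 - <<'E'
import cv2
a=cv2.imread('pics/scene0.png');b=cv2.imread('pics/side0.png')
a=cv2.resize(a[170:330,160:420],None,fx=3,fy=3,interpolation=3)
b=cv2.resize(b[140:330,140:340],None,fx=3,fy=3,interpolation=3)
cv2.imwrite('pics/a.png',a);cv2.imwrite('pics/b.png',b)
E
```

```text
(no output)
```

View pics/a.png

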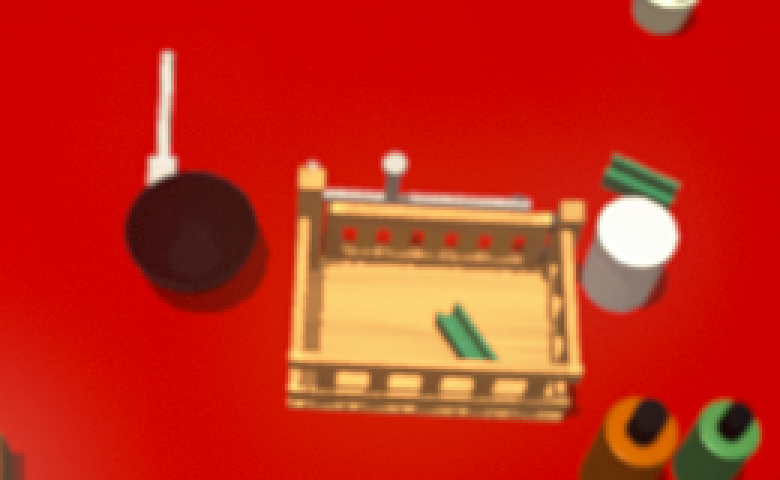

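View pics/b.png

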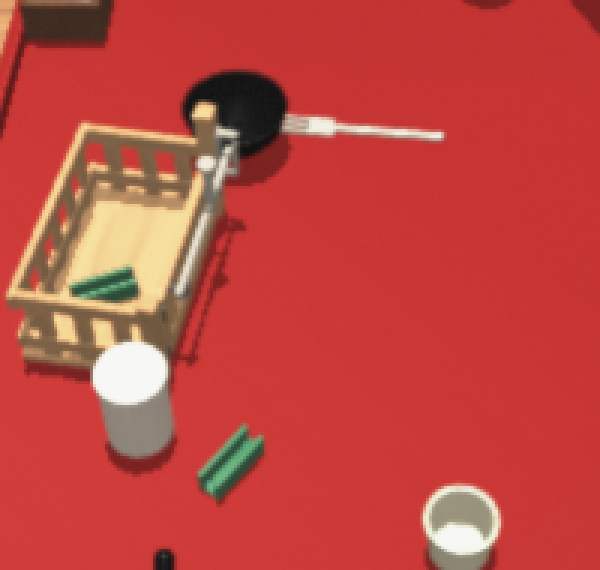

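Scene view: the thumb cap shows at about (291,224), with the bar running to pivot (335,238) and latch post (264,228). The gate faces the robot. Side view: the keeper is at about (215,190), and canister and holder are clear of the swing. The caddy yaw comes out at about -6.7°. I'll move above the thumb post.

```bash
python3 -m handwheel '{"jaw":[60,60,60,60,60,60,60,60,60,60,60,60],"slide":[[20,-14,-10],[39,-28,-10],[39,-28,-10],[39,-28,-10],[39,-28,-10],[39,-28,-10],[39,-28,-5],[39,-28,-5],[39,-28,0],[39,-28,0],[39,-28,0],[39,-28,0]],"roll":[0,0,0,0,0,0,0,0,0,0,0,0]}'
python3 -m handwheel '{"jaw":[60,60,60,60,60,60,60,60,60,60,60,60],"slide":[[39,-28,0],[39,-28,0],[39,-28,0],[20,-14,0],[0,0,0],[0,0,0],[0,0,0],[0,0,0],[0,0,0],[0,0,0],[0,0,0],[0,0,0]],"roll":[0,0,0,0,-8.5,-8.5,-8.5,-8.5,-8.5,-8.5,-8.4,0]}'
cat > wl.py <<'E'
from h import *
import sys
np.set_printoptions(precision=4,suppress=True)
o=robot.get_obs(); s=snapshot('wrist'); print(o['joint_pos'],o['ee_pos'],o['force'],np.array(s['tool_from_camera'])[:3])
cv2.imwrite(f'pics/{sys.argv[1]}.png',cv2.cvtColor(s['frame'],cv2.COLOR_RGB2BGR))
for n,z in dict(latch_post=0,keeper_mid=.1115,latch_bar=.095,bar_catch=.095,thumb_post=.138,gate_hinge=.095).items():
    for q in place_of(n,'wrist')[:1]: print(n,np.round(q['point']),round(q['p'],2),at_z(s,o,q['point'],z),at_depth(s,o,np.clip(q['point'],0,[511,383])))
E
python3 wl.py w1
```

```text
time: 2.6
ee_pos: [0.5442, -0.1159, 0.3016]
tool_rot: [0.978, 0.207, 0.0, 0.0]
force: [0.8, -0.5, -0.5]
grip_width: 0.0599
time: 3.8
ee_pos: [0.6289, 0.0273, 0.3012]
tool_rot: [0.747, 0.665, 0.0, -0.0]
force: [-0.5, -0.3, -0.4]
grip_width: 0.0598
[ 0.3057  0.4391 -0.5528  1.5497  0.2395  1.2211 -0.4033] [0.6289 0.0273 0.3012] [-0.5229 -0.3192 -0.4471] [[ 0.0001 -0.9561 -0.2929  0.0744]
 [ 1.      0.0001 -0.     -0.0006]
 [ 0.0001 -0.2929  0.9561 -0.1422]]
latch_post [280. 174.] 0.64 [ 0.6628 -0.0039  0.    ] [0.6593 0.0104 0.0604]
keeper_mid [268. 192.] 0.64 [0.6398 0.001  0.1115] [0.6396 0.0056 0.1268]
latch_bar [283.  22.] 0.77 [0.6773 0.1885 0.095 ] [0.6767 0.1871 0.1005]
bar_catch [271. 185.] 0.86 [0.6445 0.0054 0.095 ] [0.6444 0.0066 0.0992]
thumb_post [276. 134.] 0.8 [0.6547 0.0731 0.138 ] [0.6536 0.0748 0.1568]
```

View pics/w1.png

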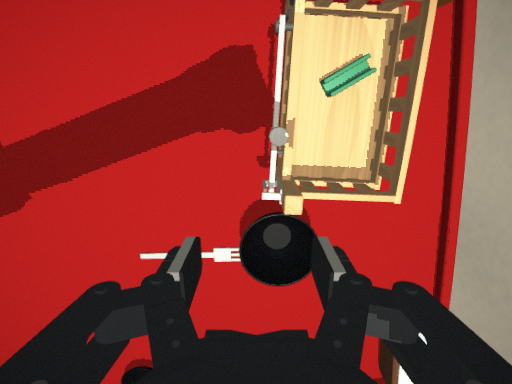

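Wrist view: cap at (278,136), bar vertical at column ~278, keeper at (271,190), post top at (293,200). I'll refine with depth.

```bash
cat > dp.py <<'E'
from h import *
np.set_printoptions(precision=4,suppress=True)
o=robot.get_obs(); s=snapshot('wrist')
def cloud(u0,u1,v0,v1):
    L=[]
    for v in range(v0,v1):
        for u in range(u0,u1):
            if s['depth'][v,u]>0: L.append(np.r_[at_depth(s,o,(u,v)),u,v,s['frame'][v,u]])
    return np.array(L)
if __name__=='__main__':
    c=cloud(262,300,115,155); t=c[(c[:,2]>.148)]; print('cap',len(t),t[:,:3].mean(0),t[:,:3].min(0),t[:,:3].max(0))
    b=cloud(262,295,15,125); t=b[(abs(b[:,2]-.1)<.006)&(b[:,5:].min(1)>110)&(np.ptp(b[:,5:],axis=1)<50)]
    t=t[t[:,0]<.7]; p=np.polyfit(t[:,1],t[:,0],1); r=t[:,0]-np.polyval(p,t[:,1]); t=t[abs(r)<.005]; p=np.polyfit(t[:,1],t[:,0],1)
    print('bar',len(t),t[:,:3].mean(0),'yaw deg',-np.degrees(np.arctan(p[0])),np.std(t[:,0]-np.polyval(p,t[:,1])), 'x at cap y',np.polyval(p,.073),'y max',t[:,1].max())
    k=cloud(255,310,175,215); t=k[k[:,2]>.15]; print('posttop',len(t),t[:,:3].mean(0),t[:,:3].min(0),t[:,:3].max(0))
    t=k[(k[:,3]<284)&(k[:,2]>.09)]; h,e=np.histogram(t[:,2],np.arange(.09,.16,.004)); print(list(zip(np.round(e,3),h)))
    t=t[(t[:,2]>.112)&(t[:,2]<.15)]; print('roof',t[:,:3].mean(0),t[:,:3].min(0),t[:,:3].max(0),np.percentile(t[:,2],[10,50,90]))
E
python3 dp.py
```

```text
cap 308 [0.6562 0.072  0.1573] [0.6466 0.0621 0.1521] [0.6657 0.0816 0.1593]
bar 593 [0.6674 0.1427 0.0995] yaw deg -9.248151725375621 0.001840951184737546 x at cap y 0.6560927672431426 y max 0.19512381300976198
posttop 415 [ 0.6648 -0.0002  0.1587] [ 0.6539 -0.0128  0.1501] [0.676  0.0104 0.1616]
[(np.float64(0.09), np.int64(15)), (np.float64(0.094), np.int64(12)), (np.float64(0.098), np.int64(95)), (np.float64(0.102), np.int64(17)), (np.float64(0.106), np.int64(11)), (np.float64(0.11), np.int64(15)), (np.float64(0.114), np.int64(5)), (np.float64(0.118), np.int64(9)), (np.float64(0.122), np.int64(9)), (np.float64(0.126), np.int64(93)), (np.float64(0.13), np.int64(74)), (np.float64(0.134), np.int64(8)), (np.float64(0.138), np.int64(7)), (np.float64(0.142), np.int64(5)), (np.float64(0.146), np.int64(6)), (np.float64(0.15), np.int64(2)), (np.float64(0.154), np.int64(0))]
roof [0.6472 0.0021 0.1297] [ 0.632  -0.0095  0.112 ] [0.659  0.0103 0.1492] [0.1243 0.1298 0.1352]
```

```bash
python3 -m handwheel '{"jaw":[60,60,60,60,60,60,60],"slide":[[12,5.5,20],[12,5.5,20],[12,5.5,20],[11.6,5.4,20],[0,0,11],[0,0,0],[0,0,0]],"roll":[2.3,0,0,0,0,0,0]}'
python3 - <<'E'
from dp import *
cv2.imwrite('pics/w2.png',cv2.cvtColor(s['frame'],cv2.COLOR_RGB2BGR))
ex=R.from_quat(o['tool_rot']).as_matrix(); print(o['ee_pos'],o['joint_pos'])
c=cloud(150,380,100,384); t=c[(abs(c[:,2]-.158)<.008)&(np.ptp(c[:,5:],axis=1)<40)]
for _ in range(4):
    m=np.median(t[:,:2],0); t=t[np.linalg.norm(t[:,:2]-m,axis=1)<.013]
m=(t[:,:3].min(0)+t[:,:3].max(0))/2
print(len(t),t[:,:5].mean(0),m, np.ptp(t[:,:3],axis=0),'tool off mm',1e3*ex.T@(t[:,:3].mean(0)-o['ee_pos']),1e3*ex.T@(m-o['ee_pos']))
E
```

```text
time: 4.9
ee_pos: [0.6577, 0.0706, 0.2108]
tool_rot: [0.761, 0.649, -0.0, 0.0]
force: [-0.7, 0.4, 0.5]
grip_width: 0.0605
[0.6577 0.0706 0.2108] [ 0.2005  0.5697 -0.5161  1.5649  0.306   1.088  -0.5482]
523 [  0.6563   0.0729   0.1573 254.5067 210.2524] [0.6561 0.0721 0.1556] [0.0184 0.0192 0.0074] tool off mm [ 2.0803 -1.7626 53.5234] [ 1.2838 -1.7784 55.2313]
```

View pics/w2.png

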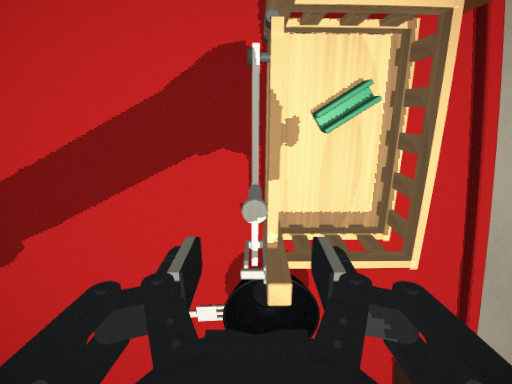

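Cap at (254,210) lies between the fingers (mid column ~256), and the bar runs parallel to tool x. I'll correct by [1.7,-1.8], descend, and close in stages.

```bash
python3 -m handwheel '{"jaw":[60,60,60,60,60,40,26,20],"slide":[[1.7,-1.8,20],[0,0,25],[0,0,25],[0,0,18],[0,0,5],[0,0,0],[0,0,0],[0,0,0]],"roll":[0,0,0,0,0,0,0,0]}'
python3 -m handwheel '{"jaw":[16,16],"slide":[[0,0,0],[0,0,0]],"roll":[0,0]}'; python3 wl.py w3 | head -1
```

```text
time: 5.75
ee_pos: [0.6569, 0.0735, 0.1187]
tool_rot: [0.76, 0.65, 0.001, 0.001]
force: [-0.5, -0.2, -0.5]
grip_width: 0.0203
time: 5.95
ee_pos: [0.6569, 0.0735, 0.1187]
tool_rot: [0.76, 0.65, 0.001, 0.001]
force: [-0.1, 0.1, 5.2]
grip_width: 0.0172
[ 0.1717  0.6664 -0.4792  1.634   0.3644  0.9287 -0.5965] [0.6569 0.0735 0.1187] [-0.0696  0.1213  5.2234] [[ 0.0001 -0.9561 -0.2929  0.0744]
```

```bash
python3 -m handwheel '{"jaw":[14,13,12],"slide":[[0,0,0],[0,0,0],[0,0,0]],"roll":[0,0,0]}'
```

```text
time: 6.6
ee_pos: [0.6569, 0.0735, 0.1187]
tool_rot: [0.76, 0.65, 0.001, 0.001]
force: [-0.3, -0.5, 5.2]
grip_width: 0.0171
```

The fingers stop at 17 mm with 5 N upward, so they are probably catching on the 20 mm cap. I'll open, go lower by 5 mm, and regrip.

```bash
python3 -m handwheel '{"jaw":[30,30,30,22],"slide":[[0,0,0],[0,0,0],[0,0,5],[0,0,0]],"roll":[0,0,0,0]}';python3 -m handwheel '{"jaw":[18,15,15],"slide":[[0,0,0],[0,0,0],[0,0,0]],"roll":[0,0,0]}';python3 -m handwheel '{"jaw":[13,12,12],"slide":[[0,0,0],[0,0,0],[0,0,0]],"roll":[0,0,0]}'
```

```text
time: 7.0
ee_pos: [0.6552, 0.0732, 0.111]
tool_rot: [0.76, 0.65, -0.001, -0.001]
force: [-1.0, -0.2, -0.8]
grip_width: 0.022
time: 7.3
ee_pos: [0.6558, 0.0733, 0.112]
tool_rot: [0.76, 0.65, -0.0, -0.0]
force: [-0.2, 1.0, -1.6]
grip_width: 0.0156
time: 7.6
ee_pos: [0.6558, 0.0734, 0.1122]
tool_rot: [0.76, 0.65, -0.0, -0.0]
force: [-0.3, -0.8, -1.4]
grip_width: 0.0147
```

View pics/w3.png

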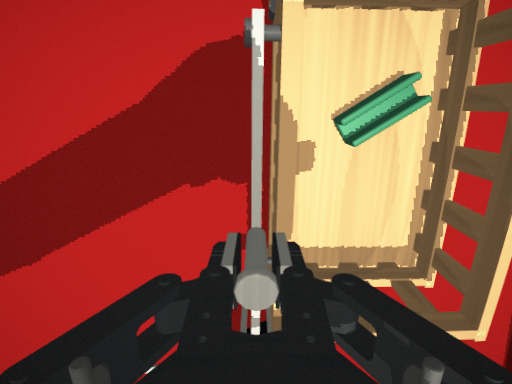

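```bash
python3 -m handwheel '{"jaw":[11,10,10],"slide":[[0,0,0],[0,0,0],[0,0,0]],"roll":[0,0,0]}'; python3 -m handwheel '{"jaw":[6,4,4],"slide":[[0,0,0],[0,0,0],[0,0,0]],"roll":[0,0,0]}'; python3 wl.py w4 | head -1
```

```text
time: 7.9
ee_pos: [0.6559, 0.0734, 0.1122]
tool_rot: [0.76, 0.65, -0.0, -0.0]
force: [-1.2, 0.3, -2.2]
grip_width: 0.0145
time: 8.2
ee_pos: [0.656, 0.0734, 0.1123]
tool_rot: [0.76, 0.65, -0.0, -0.0]
force: [-1.0, 1.4, -1.9]
grip_width: 0.0146
[ 0.1698  0.6739 -0.4763  1.6379  0.3677  0.9202 -0.5991] [0.656  0.0734 0.1123] [-0.9628  1.3616 -1.8902] [[ 0.0001 -0.9561 -0.2929  0.0744]
```

View pics/w4.png

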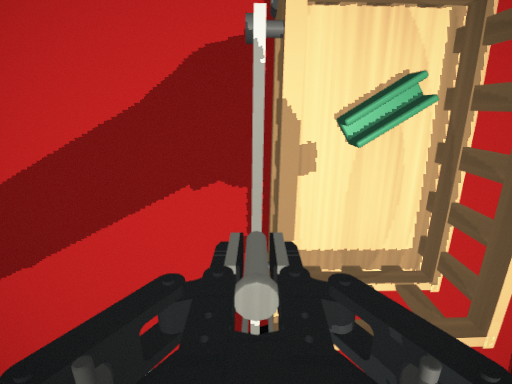

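```bash
python3 - <<'E'
import cv2
a=cv2.imread('pics/w4.png')[210:350,200:310]
cv2.imwrite('pics/w4c.png',cv2.resize(cv2.convertScaleAbs(a,alpha=1.6,beta=20),None,fx=4.2,fy=4.2,interpolation=2))
E
```

```text
(no output)
```

View pics/w4c.png

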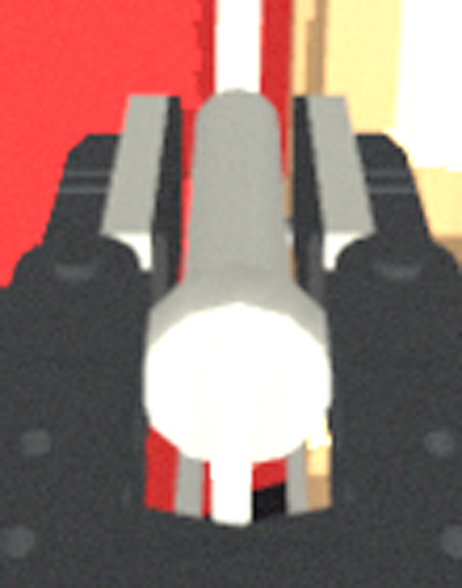

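The close-up shows the pads (grey slabs with black liners) not touching the post: the cap is caught between the black finger knuckles above the pads. I'll measure the finger profile in the tool frame.

```bash
python3 - <<'E'
from h import *
np.set_printoptions(precision=1,suppress=True)
o=robot.get_obs(); s=snapshot('wrist'); Rm=R.from_quat(o['tool_rot']).as_matrix()
for u in (228,231,234,236,239,242,255,269,272,275,278):
    print(u,[tuple(np.round(1e3*Rm.T@(at_depth(s,o,(u,v))-o['ee_pos']),1)) for v in (236,246,256,262,268,274,280,288,296,304,312)])
E
```

```text
228 [(np.float64(-46.3), np.float64(-28.3), np.float64(111.5)), (np.float64(10.7), np.float64(-14.1), np.float64(-19.4)), (np.float64(10.7), np.float64(-13.2), np.float64(-29.0)), (np.float64(10.4), np.float64(-12.8), np.float64(-33.8)), (np.float64(11.7), np.float64(-12.1), np.float64(-40.8)), (np.float64(11.2), np.float64(-11.8), np.float64(-44.4)), (np.float64(12.5), np.float64(-11.2), np.float64(-50.4)), (np.float64(12.1), np.float64(-10.8), np.float64(-54.8)), (np.float64(17.0), np.float64(-9.6), np.float64(-65.9)), (np.float64(16.1), np.float64(-9.3), np.float64(-68.6)), (np.float64(16.0), np.float64(-9.0), np.float64(-72.2))]
231 [(np.float64(10.3), np.float64(-13.7), np.float64(-7.5)), (np.float64(9.9), np.float64(-12.8), np.float64(-17.9)), (np.float64(10.7), np.float64(-11.9), np.float64(-29.0)), (np.float64(10.2), np.float64(-11.5), np.float64(-33.4)), (np.float64(9.0), np.float64(-11.3), np.float64(-36.4)), (np.float64(11.0), np.float64(-10.6), np.float64(-43.9)), (np.float64(12.0), np.float64(-10.1), np.float64(-49.6)), (np.float64(11.9), np.float64(-9.7), np.float64(-54
[... 5077 characters left out ...]
4(7.1), np.float64(-45.9)), (np.float64(-50.4), np.float64(11.5), np.float64(7.6))]
278 [(np.float64(10.8), np.float64(10.8), np.float64(-8.5)), (np.float64(10.6), np.float64(10.0), np.float64(-19.3)), (np.float64(10.2), np.float64(9.3), np.float64(-28.2)), (np.float64(10.5), np.float64(8.9), np.float64(-34.0)), (np.float64(9.6), np.float64(8.7), np.float64(-37.3)), (np.float64(6.9), np.float64(8.7), np.float64(-37.6)), (np.float64(6.5), np.float64(8.5), np.float64(-41.5)), (np.float64(4.8), np.float64(8.3), np.float64(-44.5)), (np.float64(1.7), np.float64(8.3), np.float64(-45.4)), (np.float64(-1.2), np.float64(8.3), np.float64(-46.7)), (np.float64(-5.6), np.float64(8.4), np.float64(-46.2))]
```

The profile shows the pads reach 36 mm above the TCP and the knuckles start right over them. So at the 43 mm point the 20 mm cap always blocks the jaws. The cleaner option is to grip the post's cap with the pads themselves, so I'll open, rise about 20 mm, centre, and close.

```bash
python3 -m handwheel '{"jaw":[30,34,34,34,34,26],"slide":[[0,0,0],[0,0,0],[-1.5,-0.6,-10],[0,0,-10],[0,0,0],[0,0,0]],"roll":[0,0,0,0,0,0]}';python3 -m handwheel '{"jaw":[22,19,17],"slide":[[0,0,0],[0,0,0],[0,0,0]],"roll":[0,0,0]}';python3 -m handwheel '{"jaw":[12,8,8],"slide":[[0,0,0],[0,0,0],[0,0,0]],"roll":[0,0,0]}'
```

```text
time: 9.2
ee_pos: [0.6556, 0.0719, 0.1331]
tool_rot: [0.76, 0.65, 0.001, 0.001]
force: [-0.8, -0.9, -0.7]
grip_width: 0.0258
time: 9.5
ee_pos: [0.6552, 0.0718, 0.1322]
tool_rot: [0.76, 0.65, -0.0, 0.0]
force: [0.0, -1.4, 2.0]
grip_width: 0.0179
time: 9.8
ee_pos: [0.6552, 0.0718, 0.1323]
tool_rot: [0.76, 0.65, -0.0, 0.0]
force: [-0.7, -0.9, 2.4]
grip_width: 0.0172
```

```bash
python3 -m handwheel '{"jaw":[8,8,8,8],"slide":[[1.2,0,-2.3],[1.2,0,-2.3],[1.2,0,-2.3],[0,0,0]],"roll":[0,0,0,0]}'; python3 -m handwheel '{"jaw":[8,8,8],"slide":[[1.3,0,-2.2],[1.3,0,-2.2],[0,0,0]],"roll":[0,0,0]}'; cat > fz.py <<'E'
from rig import robot
import numpy as np
o=robot.get_obs(); print(o['time'],np.round(o['ee_pos'],4),np.round(o['force'],2),np.round(o['torque'],3),round(o['grip_width'],4))
E
python3 fz.py
```

```text
time: 10.2
ee_pos: [0.6556, 0.0756, 0.1392]
tool_rot: [0.76, 0.65, -0.0, -0.0]
force: [-0.1, -1.1, -1.0]
grip_width: 0.017
time: 10.5
ee_pos: [0.6561, 0.0784, 0.1438]
tool_rot: [0.76, 0.65, -0.0, -0.0]
force: [0.9, -0.3, -2.2]
grip_width: 0.0175
10.5 [0.6561 0.0784 0.1438] [ 0.86 -0.34 -2.24] [-0.204  0.059 -0.015] 0.0175
```

```bash
for i in 1 2; do python3 -m handwheel '{"jaw":[8,8],"slide":[[0.6,0,-1],[0,0,0]],"roll":[0,0]}' | grep -E 'ee_pos|force'; done; python3 -m handwheel '{"jaw":[8,8],"slide":[[0.4,0,-0.7],[0,0,0]],"roll":[0,0]}'| grep -E 'ee_pos|force'; python3 fz.py
```

```text
ee_pos: [0.6561, 0.0789, 0.1445]
force: [-0.2, -0.0, -3.2]
ee_pos: [0.6562, 0.0795, 0.1456]
force: [1.3, 0.6, -2.4]
ee_pos: [0.6563, 0.08, 0.1462]
force: [0.1, 0.5, -3.6]
11.1 [0.6563 0.08   0.1462] [ 0.05  0.54 -3.57] [-0.087  0.026 -0.021] 0.017
```

```bash
for i in 1 2 3; do python3 -m handwheel '{"jaw":[8,8],"slide":[[0.3,0,-0.5],[0,0,0]],"roll":[0,0]}' | grep -E 'ee_pos|force'; done
```

```text
ee_pos: [0.6564, 0.0803, 0.1467]
force: [-0.1, 0.7, -4.1]
ee_pos: [0.6564, 0.0807, 0.1472]
force: [-0.5, 2.0, -4.5]
ee_pos: [0.6565, 0.0809, 0.1476]
force: [0.7, 1.7, -5.2]
```

```bash
cat > tilt.py <<'E'
from dp import *
c=cloud(235,290,0,235); Rm=R.from_quat(o['tool_rot']).as_matrix()
t=(c[:,:3]-o['ee_pos'])@Rm; g=(np.ptp(c[:,5:],axis=1)<40)&(c[:,5:].min(1)>90)&(c[:,2]>.085)&(c[:,2]<.13)&(abs(t[:,1])<.012)&(t[:,0]<.1)
x=t[g,0];z=c[g,2];y=t[g,1]
p=np.polyfit(x,z,1)
for _ in range(5):
    r=z-np.polyval(p,x); k=abs(r-np.median(r))<.004; p=np.polyfit(x[k],z[k],1)
print('n',k.sum(),'x range',x[k].min(),x[k].max(),'slope',p[0],'z at x=0',p[1],'std',np.std((z-np.polyval(p,x))[k]),'y slope deg',np.degrees(np.polyfit(x[k],y[k],1)[0]))
c=cloud(225,290,255,330); m=(c[:,2]>o['ee_pos'][2]+.018)&(c[:,5:].min(1)>120); print('cap',c[m][:,:3].mean(0), np.percentile(c[m][:,2],[5,50,95]), o['ee_pos'])
cv2.imwrite('pics/t.png',cv2.cvtColor(s['frame'],cv2.COLOR_RGB2BGR))
E
python3 tilt.py
```

```text
n 1424 x range -0.002002621485610468 0.09997975790586423 slope -0.13984747657647148 z at x=0 0.11440595199757767 std 0.000670671924298395 y slope deg 1.1084986188148769
cap [0.6561 0.0823 0.1733] [0.1714 0.1728 0.1837] [0.6565 0.0809 0.1476]
```

```bash
for i in 1 2; do python3 -m handwheel '{"jaw":[8,8],"slide":[[0.4,0,-0.7],[0,0,0]],"roll":[0,0]}' | grep -E 'ee_pos|force'; done; python3 tilt.py
```

```text
ee_pos: [0.6564, 0.081, 0.1478]
force: [1.3, 2.9, -10.3]
ee_pos: [0.6564, 0.081, 0.148]
force: [4.1, 2.3, -15.8]
n 1429 x range -0.001893106733606433 0.09994966050860755 slope -0.1397112163726418 z at x=0 0.11451645499695684 std 0.0006582585594430825 y slope deg 1.130670195738896
cap [0.656  0.0824 0.1735] [0.1715 0.1729 0.1839] [0.6564 0.081  0.148 ]
```

Roof contact is clear: z stalls at 0.148 and the force goes to -16 N, which is about 8 N at the keeper. The tilt is 0.140 rad. I'll back off about 1.4 mm at the catch (0.85 mm at the thumb).

```bash
python3 -m handwheel '{"jaw":[8,8],"slide":[[-0.8,0,1.4],[0,0,0]],"roll":[0,0]}' | grep -E 'ee_pos|force';  python3 -m handwheel '{"jaw":[8,8,8],"slide":[[-0.4,0,0.8],[0,0,0],[0,0,0]],"roll":[0,0,0]}' | grep -E 'ee_pos|force'; python3 tilt.py
```

```text
ee_pos: [0.6564, 0.081, 0.1479]
force: [2.2, 3.7, -11.7]
ee_pos: [0.6566, 0.0808, 0.1477]
force: [0.8, 4.1, -7.0]
n 1417 x range -0.0020684350140646535 0.0999921821762316 slope -0.13858236235025284 z at x=0 0.11439444707454469 std 0.0006674018486507033 y slope deg 1.0942760297445304
cap [0.6562 0.0822 0.1734] [0.1714 0.1728 0.1838] [0.6566 0.0808 0.1477]
```

```bash
for i in 1 2; do python3 -m handwheel '{"jaw":[8,8,8],"slide":[[-0.3,0,0.5],[0,0,0],[0,0,0]],"roll":[0,0,0]}' | grep -E 'ee_pos|force'; done; python3 tilt.py
```

```text
ee_pos: [0.6566, 0.0801, 0.1466]
force: [1.5, 4.8, -6.2]
ee_pos: [0.6565, 0.0796, 0.146]
force: [1.1, 4.3, -6.7]
n 1419 x range -0.0011979336439016863 0.09996742021099457 slope -0.12266881960108905 z at x=0 0.11280748000710614 std 0.0006721672393490662 y slope deg 1.0225259946456902
cap [0.6561 0.081  0.1716] [0.1697 0.1711 0.1819] [0.6565 0.0796 0.146 ]
```

```bash
python3 -m handwheel '{"jaw":[8,8,8],"slide":[[0.5,0,-0.9],[0,0,0],[0,0,0]],"roll":[0,0,0]}' | grep -E 'ee_pos|force'; python3 tilt.py
```

```text
ee_pos: [0.6566, 0.0802, 0.1469]
force: [1.2, 4.6, -6.4]
n 1415 x range -0.0015488301415361278 0.09997160178290491 slope -0.1303687001546625 z at x=0 0.11360574431128917 std 0.0006836765683248006 y slope deg 1.0199125359206116
cap [0.6562 0.0817 0.1726] [0.1706 0.172  0.1827] [0.6566 0.0802 0.1469]
```

Tilt is 0.130 rad, between roof contact and the lip. I'll start the swing in small steps while watching the force.

```bash
for i in 1 2; do python3 -m handwheel '{"jaw":[8,8],"slide":[[0.3,-2,0],[0,0,0]],"roll":[0.85,0]}' | grep -E 'ee_pos|force'; done;  python3 -m handwheel '{"jaw":[8,8],"slide":[[0.3,-2,0],[0,0,0]],"roll":[0.85,0]}' | grep -E 'ee_pos|force'; python3 fz.py
```

```text
ee_pos: [0.6545, 0.0809, 0.1469]
force: [2.3, 4.6, -6.7]
ee_pos: [0.6526, 0.0815, 0.1469]
force: [1.4, 5.4, -6.5]
ee_pos: [0.6508, 0.0822, 0.1469]
force: [1.2, 5.1, -7.5]
14.35 [0.6508 0.0822 0.1469] [ 1.18  5.11 -7.48] [ 0.815 -0.259  0.003] 0.0174
```

```bash
for i in 1 2 3; do python3 -m handwheel '{"jaw":[8,8],"slide":[[0.35,-2,0],[0.35,-2,0]],"roll":[0.85,0.85]}' | grep -E 'ee_pos|force'; done; python3 tilt.py; python3 fz.py
```

```text
ee_pos: [0.6472, 0.0835, 0.1469]
force: [2.0, 4.6, -6.8]
ee_pos: [0.6434, 0.0851, 0.1469]
force: [2.7, 4.8, -7.5]
ee_pos: [0.6396, 0.0867, 0.1469]
force: [0.7, 3.8, -6.3]
n 1431 x range -0.0015744480090665422 0.09994333958893671 slope -0.13147027966106375 z at x=0 0.11368962719405266 std 0.0006803433847986875 y slope deg 0.828772650763075
cap [0.6394 0.0881 0.1726] [0.1706 0.1721 0.183 ] [0.6396 0.0867 0.1469]
15.0 [0.6393 0.0869 0.147 ] [ 1.87  3.37 -6.11] [ 0.706 -0.264 -0.073] 0.0173
```

```bash
python3 -m handwheel '{"jaw":[8,8,8,8,8,8],"slide":[[1.3,-8.2,0],[1.3,-8.2,0],[1.3,-8.2,0],[1.3,-8.2,0],[1.3,-8.2,0],[1.3,-8.2,0]],"roll":[3.44,3.44,3.44,3.44,3.44,3.44]}'; python3 tilt.py; python3 fz.py
```

```text
time: 15.6
ee_pos: [0.5994, 0.115, 0.1472]
tool_rot: [0.897, 0.443, 0.001, 0.0]
force: [4.8, 4.9, -8.5]
grip_width: 0.0173
n 1419 x range -0.0019486391800844116 0.09988226045909404 slope -0.13467995433523058 z at x=0 0.11396192492016283 std 0.0006570900819243478 y slope deg 0.592585084855608
cap [0.5997 0.1161 0.1729] [0.171  0.1724 0.1831] [0.5994 0.115  0.1472]
15.65 [0.5983 0.1163 0.1473] [ 3.94  4.04 -7.82] [ 0.737 -0.666 -0.117] 0.0169
```

```bash
python3 -m handwheel '{"jaw":[8,8,8,8,8,8,8,8],"slide":[[1.5,-8.2,0],[1.5,-8.2,0],[1.5,-8.2,0],[1.5,-8.2,0],[1.5,-8.2,0],[1.5,-8.2,0],[1.3,-8.2,0],[1.3,-8.2,0]],"roll":[3.44,3.44,3.44,3.44,3.44,3.44,3.44,3.44]}'; python3 -m handwheel '{"jaw":[8,8,8,8,8,8,8,8],"slide":[[1.3,-8.2,0],[1.3,-8.2,0],[1.3,-8.2,0],[1.3,-8.2,0],[1.3,-8.2,0],[1.3,-8.2,0],[1.3,-8.2,0],[0,0,0]],"roll":[3.44,3.44,3.44,3.44,3.44,3.44,3.44,0]}'; python3 tilt.py; python3 fz.py
```

```text
time: 16.45
ee_pos: [0.5659, 0.1706, 0.1474]
tool_rot: [0.976, 0.217, 0.001, 0.001]
force: [4.5, 2.5, -6.5]
grip_width: 0.0175
time: 17.25
ee_pos: [0.5604, 0.2285, 0.1474]
tool_rot: [1.0, 0.009, 0.001, 0.0]
force: [4.1, 0.4, -5.6]
grip_width: 0.0169
n 1437 x range -0.0019251375643113868 0.09993410396004115 slope -0.13606005466498097 z at x=0 0.11412947451339513 std 0.0006745960855592724 y slope deg 0.6991152082756157
cap [0.5614 0.2283 0.1731] [0.1712 0.1726 0.1833] [0.5604 0.2285 0.1474]
17.3 [0.5603 0.2279 0.1473] [ 4.96  1.16 -6.71] [ 0.191 -0.597  0.074] 0.0173
```

```bash
python3 -m handwheel '{"jaw":[8,8,8,8,8],"slide":[[1.3,-8.2,0],[1.3,-8.2,0],[1.3,-8.2,0],[0,0,0],[0,0,0]],"roll":[3.44,3.44,3.44,0,0]}'; python3 tilt.py; python3 fz.py
```

```text
time: 17.8
ee_pos: [0.5649, 0.2519, 0.1469]
tool_rot: [0.997, -0.08, 0.001, 0.001]
force: [4.7, -0.5, -6.4]
grip_width: 0.0169
n 1417 x range -0.00187422706728269 0.09986504315519568 slope -0.13146223702320417 z at x=0 0.11361055541900889 std 0.0006808626197653062 y slope deg 0.2485327750063709
cap [0.5659 0.2513 0.1727] [0.1708 0.1721 0.1829] [0.5649 0.2519 0.1469]
17.85 [0.5649 0.2518 0.147 ] [ 5.53  0.11 -6.54] [ 0.028 -0.935  0.143] 0.0171
```

```bash
python3 -m handwheel '{"jaw":[8,8,8,8,8,8,8],"slide":[[-1.3,0,2.4],[-1.3,0,2.4],[-1.3,0,2.4],[-1.3,0,2.4],[-1.3,0,2.4],[-1,0,1.4],[0,0,0]],"roll":[0,0,0,0,0,0,0]}'; python3 tilt.py
```

```text
time: 18.55
ee_pos: [0.5571, 0.2539, 0.1335]
tool_rot: [0.997, -0.08, 0.001, 0.0]
force: [5.0, -1.9, -4.5]
grip_width: 0.0172
n 1475 x range 0.002875802303961325 0.09979947452898712 slope -0.013901368084663098 z at x=0 0.10099415622901867 std 0.0007332054496361616 y slope deg 0.7253710530499791
cap [0.5581 0.2534 0.1593] [0.1578 0.1587 0.1695] [0.5571 0.2539 0.1335]
```

```bash
python3 -m handwheel '{"jaw":[8,8,8],"slide":[[-0.8,0,1.4],[-0.2,0,0.4],[0,0,0]],"roll":[0,0,0]}'; python3 tilt.py
```

```text
time: 18.9
ee_pos: [0.5566, 0.2543, 0.1324]
tool_rot: [0.997, -0.08, 0.001, -0.0]
force: [6.8, -1.2, -3.0]
grip_width: 0.0173
n 1477 x range 0.0030196028973898774 0.09999807214356218 slope -0.0038034922555773075 z at x=0 0.09990823230762212 std 0.0007181273461153162 y slope deg 0.7691804831433251
cap [0.5575 0.2537 0.1582] [0.1566 0.1576 0.1685] [0.5566 0.2543 0.1324]
```

```bash
python3 -m handwheel '{"jaw":[8,8,14,17,19,21,25,30,34,36],"slide":[[1,0,0],[0.5,0,0],[0,0,0],[0,0,0],[0,0,0],[0,0,0],[0,0,0],[0,0,0],[0,0,0],[0,0,0]],"roll":[0,0,0,0,0,0,0,0,0,0]}'; python3 tilt.py
```

```text
time: 19.95
ee_pos: [0.5567, 0.2545, 0.1315]
tool_rot: [0.997, -0.08, -0.0, 0.0]
force: [0.1, -0.6, 1.3]
grip_width: 0.0359
n 1498 x range 0.002986976270894418 0.09999607597601633 slope -0.0031422123177438643 z at x=0 0.09990090527173352 std 0.0006987870638471295 y slope deg 1.1164890945905532
cap [0.5574 0.2542 0.1575] [0.1565 0.1576 0.1585] [0.5567 0.2545 0.1315]
```

Released cleanly: the bar is level and force is about 0. I'll rise straight up and look.

```bash
python3 -m handwheel '{"jaw":[36,36,36,36,36,36,36],"slide":[[0,0,-10],[0,0,-20],[0,0,-30],[0,0,-30],[0,0,-30],[0,0,-10],[0,0,0]],"roll":[0,0,0,0,0,0,0]}'; python3 -m handwheel '{"jaw":[36,36,36,36,36,36,36,36],"slide":[[-20,0,-10],[-30,0,-10],[-30,0,0],[-30,0,0],[-20,0,0],[0,0,0],[0,0,0],[0,0,0]],"roll":[0,0,0,0,0,0,0,0]}'
python3 - <<'E'
from h import *
np.set_printoptions(precision=4,suppress=True)
o=robot.get_obs(); P={}
ims=[]
for c in ['scene','side','wrist']:
    s=snapshot(c); ims.append(cv2.cvtColor(s['frame'],cv2.COLOR_RGB2BGR))
    for n,z in dict(latch_bar=.095,bar_catch=.095,thumb_post=.138,gate_hinge=.095,bowl=0,canister=0,fork=0,holder_out=0).items():
        for q in place_of(n,c)[:1]: print(c,n,np.round(q['point']),round(q['p'],2),at_z(s,o,q['point'],z))
a=cv2.resize(ims[0][150:340,150:420],(540,380));b=cv2.resize(ims[2],(256,192)); 
cv2.imwrite('pics/e.png',np.hstack([a,np.vstack([cv2.resize(ims[1][140:330,140:340],(256,188)),b])]))
E
```

```text
time: 20.7
ee_pos: [0.5577, 0.2549, 0.2638]
tool_rot: [0.997, -0.08, 0.002, -0.001]
force: [-0.9, 0.4, -0.5]
grip_width: 0.0361
time: 21.5
ee_pos: [0.4294, 0.2745, 0.281]
tool_rot: [0.997, -0.081, -0.0, 0.0]
force: [0.4, 0.3, -0.1]
grip_width: 0.0357
scene latch_bar [351. 237.] 0.52 [0.6763 0.2375 0.095 ]
scene bar_catch [349. 180.] 0.66 [0.4847 0.2748 0.095 ]
scene thumb_post [350. 192.] 0.69 [0.5575 0.2546 0.138 ]
scene gate_hinge [345. 241.] 0.87 [0.686  0.2196 0.095 ]
scene bowl [224. 258.] 0.73 [ 0.654  -0.1079  0.    ]
scene canister [366. 266.] 0.64 [0.7222 0.2887 0.    ]
scene fork [216. 217.] 0.62 [ 0.5135 -0.1253  0.    ]
scene holder_out [373. 229.] 0.61 [ 0.6049  0.3395 -0.    ]
side bar_catch [262. 259.] 0.92 [0.4882 0.2662 0.095 ]
side thumb_post [236. 246.] 0.87 [0.5624 0.2547 0.138 ]
side gate_hinge [196. 238.] 0.67 [0.6877 0.195  0.095 ]
side bowl [221. 187.] 0.58 [ 0.642  -0.1092  0.    ]
side canister [186. 280.] 0.59 [0.7164 0.2807 0.    ]
side fork [260. 186.] 0.59 [ 0.5044 -0.1177  0.    ]
side holder_out [216. 295.] 0.59 [0.6209 0.3302 0.    ]
wrist bar_catch [253. 123.] 0.85 [0.4864 0.2684 0.095 ]
wrist thumb_post [256.  44.] 0.73 [0.5582 0.2536 0.138 ]
wrist holder_out [190.  32.] 0.78 [0.6144 0.3339 0.    ]
```

View pics/e.png

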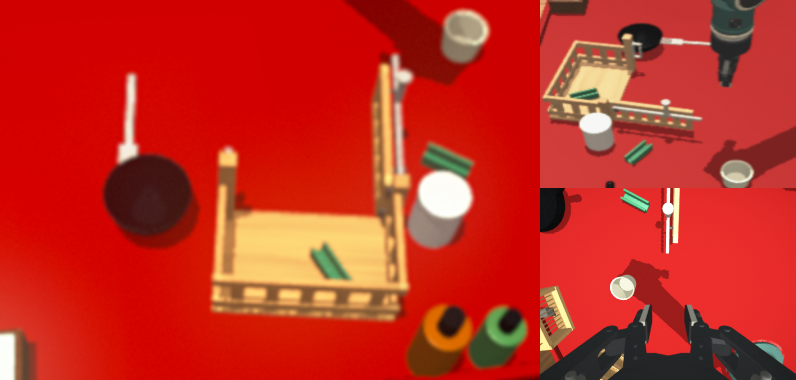

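The gate stands square, in line with the caddy's hinge-side wall. The bar lies level, the gripper is clear, and the other things are where they were.

```bash
python3 -c "
from rig import finish_job; print(finish_job())"
```

```text
the job is handed in; nothing more can be done
None
```

The gate is open about square to the caddy's front, with the latch bar level and released. I handed the job in at about 22 s of the 67 s allowed.

**What I did:**
- **Lift:** I lifted the bar by its thumb post until it met the keeper's roof at about 0.14 rad. Then I lowered it about 1.5 mm at the bar's end, into the gap, and drew it out without the force rising.
- **Swing and release:** I swung the gate out, lowered the bar and let go. Then I moved the gripper up and away.

**Last checks:**
- **Gate angle:** about 89° before release, from the bar's direction; the final picture shows it in line with the caddy's side wall.
- **Bar tilt after release:** about 0.003 rad, so level.
- **Force on the gripper:** about zero.
- **Other things:** the bowl, canister, fork and outer holder were found within about 1 cm of where they started. That is no better than the spread between the cameras. I checked the cup and inner holder only by eye; I never located the sauce dish.

**What did not go to plan:**
- **Grip point:** the two grip tries at the given height jammed on the post's cap, the second with the finger knuckles squeezing it. I gripped the cap with the pads instead, so the lift was by the top of the post.
- **Keeper force:** at the roof the wrist read about 16 N, which I work out to about 8 N on the keeper against the limit of 12 N. That figure is calculated, not measured at the keeper.
- **Back-off:** I first lowered the bar too far, to about the lip's height. I raised it again before swinging, and saw no sign of the bar catching on the lip.

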